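# Date stamp from the drawer behind the bottles

## Robot

A 6-joint arm with a two-finger parallel gripper is mounted at the origin on a cart in front of the work surface, level with it; the furniture and walls round the work are solid. World frame = base frame: x ahead of the robot, y to its left, z up, the work surface at z = 0. Lengths are in m, angles in degrees, forces in N, time in s.
With the tool pointing down it reaches from about 0.25 to 0.725 m from the base axis. Payload 9.7 kg.
Tool frame: the origin (TCP) lies at the very end of the fingers, on their centre line; the grasp point (between the pads) lies grasp_offset behind it (grasp_offset is the distance from the TCP to the grasp point, in m); z points along the fingers, y is the line along which they close (so a half turn about z gives the same grasp; the last joint's range is limited). The gripper opens to 85 mm and grips with 20 to 120 N. Pads are 22 mm wide; open, the fingers measure 114 mm over their backs; the gripper's body (76 mm by 85 mm) begins 54 mm behind the grasp point. The pads swing forward as they close: fully open they stand 13 mm farther back than shut.
Start: joints at [74.599, 4.979, 10.078, 95.1, 0, 90], TCP at [0.146, 0.53, 0.231] pointing down, gripper open.
Joint ranges: [-179.16, 179.16], [-48.56, 103.87], [-65.8, 70.77], [-126.05, 130.52], [-82.76, 87.17], [-180, 180]. Speed limits (degrees/s): [127.2, 127.2, 147.25, 180, 180, 180].

## Interface

Orientations are given as [roll, pitch, yaw] about the fixed x, y, z axes, in that order (R = Rz(yaw) Ry(pitch) Rx(roll)).
In Python, from workcell import get_obs, camera, calibration, job_done, recognise, cut_out, mark_of, grasp_offset gives the robot as it stands.
- The arm moves only by the tool servo_tool, never from a script. Its argument "moves" is a list of rows, each a list of 3 entries, a list of its own where there are three numbers: the turn, a rotation vector about the tool's x, y, z in degrees, then the shift along the tool's x, y, z in m, then the opening in per cent of the stroke, from 0 (shut) to 100 (fully open). In form: [[[ax, ay, az], [x, y, z], claw], ...]. A call has 1 to 12 rows; each row shifts and turns the commanded pose from where the row before left it, along the tool's axes as they then stand; what a row does not reach is not made up. A row lasts 1/10 s, in which the tool goes at most 50 mm and 8.59 degrees, less where a joint would pass 70% of its speed; a pose out of reach is approached as far as the arm can. A call is refused whole if a number of a shift passes 0.05 or a number of a turn 8.59, either way. A call with a gripper value outside its range is refused whole. The fingers move at their own pace and stop on an object; "force" is the grip in N (left out, the last holds). Time passes only in rows, so rows that do not move let the fingers close. It gives the time, the measured TCP pose, the force, the opening and the grip force at its end, in the units of the state.
- get_obs(): the state, without advancing time (a new reading comes with each control period).
- camera(name): name is "side" or "top" or "wrist"; returns (picture, depth): 480x640x3 uint8, red, green, blue; 480x640 float32, m along the optical axis (not along the pixel's ray), 0 where there is no reading.
- calibration(name): a dict with "camera_matrix" (3x3 intrinsics, pixels), "R" (3x3) and "t" (3): a world point X has camera coordinates R X + t. Camera axes: x right, y down, z forward; pixel columns grow to the right and rows downward; lengths in m; the calibration is good to about 2 mm. The wrist camera is an equidistant fisheye: a pixel r from the principal point sees the ray r / f radians off the axis. A picture is of the moment at which its call begins: read the wrist's pose just before it. calibration takes no time and is no camera call; for the wrist camera it gives the pose at the moment of the call.
- job_done(): hands the job in; it is judged then, once.
Trained networks look in the newest picture that a camera, given by its name, has taken for a name from the list of things; names that differ only in an ending like _2 or _b are one class to them, and where a whole thing is asked for, a point or a joint stands for the part that bears it (a point fixed in the world has none). Each returns a list of dicts, best first, with "score" (0 to 1); they miss things now and then, are a little off and sometimes report something else, mostly with a low value. They report only what shows in the picture. A call takes as long as a camera call.
- recognise(name, camera): "xyz" ([x, y, z] in m, in the coordinates of the camera as it stood for that picture, good to about 4 mm: the middle of the surface that is visible of it).
- cut_out(name, camera): "mask" (480x640 bool, what is visible of it).
- mark_of(name, camera): "xyz" ([x, y, z] in m, in the coordinates of the camera as it stood for that picture, good to about 4 mm: a listed point, or the origin of a listed thing).
The state is a dict: "time": time; "q": joint angles; "qd": joint speeds; "joint_efforts": joint torques, N m; "ee_pos": TCP position; "tcp_rot": TCP orientation; "wrist_force": force on the tool from outside, world axes, zero at the start; "torque": the same for the moment, N m; "opening": finger opening in m; "grasp_force": force on a finger pad.
Only numpy, scipy, OpenCV 4.12 (cv2) and the standard library are available. Lean on these libraries where they do the work, as an engineer would, in place of code of your own. Each camera call takes 0.05 s, during which the arm holds its last target. There are 200 camera calls.

## Task

The forms are waiting for the date stamp, which is in the clear drawer unit behind the three reagent bottles: first stand all three bottles in the spill tray, then pull the drawer open, take out the stamp and stand it on the middle of the open ink pad's felt, with the long side of its foot along the long side of the felt. Then push the drawer fully shut and put each bottle back exactly where it stood, upright. Do not tip a bottle over, and leave the glass beaker where it is.

Things in the scene. Friction and masses are not known exactly. Their poses are not given: they have to be found in the camera images.
- bottle_large: The tallest white plastic reagent bottle with a ribbed screw cap (tallest of the three), loose, upright; 168 mm tall, body 60 mm across up to a sloping shoulder, cap the top 18 mm and 36 mm across (the place to grip from above). Origin: centre of its underside, z up. Mass 0.11 to 0.23 kg. At the start it stands in one of three places in a row (85 mm apart) in front of the drawer; which of the three bottles stands in which place changes.
- bottle_medium: The middle-sized white plastic reagent bottle with a ribbed screw cap (middle height of the three), loose, upright; 138 mm tall, body 56 mm across up to a sloping shoulder, cap the top 18 mm and 34 mm across (the place to grip from above). Origin: centre of its underside, z up. Mass 0.11 to 0.23 kg. At the start it stands in one of three places in a row (85 mm apart) in front of the drawer; which of the three bottles stands in which place changes.
- bottle_small: The smallest white plastic reagent bottle with a ribbed screw cap (shortest of the three), loose, upright; 118 mm tall, body 48 mm across up to a sloping shoulder, cap the top 18 mm and 28 mm across (the place to grip from above). Origin: centre of its underside, z up. Mass 0.11 to 0.23 kg. At the start it stands in one of three places in a row (85 mm apart) in front of the drawer; which of the three bottles stands in which place changes.
- date_stamp: Hand date stamp, loose: rectangular foot 24 x 54 mm (long side along its own y), 18 mm high, with an upright turned knob-shaped dark red handle, 26 mm across at its widest (about 45 to 55 mm up), top at 62 mm. Origin: centre of the underside of the foot, z up. Grip it round the knob from above. It starts upright on the drawer's floor, just behind the drawer's front, seen through the clear top; 0.03 to 0.06 kg.
- drawer_unit: Low benchtop drawer unit fixed to the desk, with clear walls and top: 200 mm deep (x) x 270 mm wide (y) x 100 mm high. Origin: centre of its underside; its own x points away from the robot, its front face is at x = -100 mm. One drawer fills it and slides out toward its -x. A small timer stands on the rear of its top.
- drawer (a joint): Travel of the drawer in m: 0 fully shut, 0.15 fully out (stop). Slides stiffly (about 1 to 2 N) and stays where it is left; starts at 0 to 6 mm. Drawer floor 18 mm above the desk, 236 mm wide inside, side walls up to 68 mm, white front panel up to 92 mm above the desk and 10 mm thick (inner face at x = -91 mm of the unit when shut). It carries things in it along when it moves.
- drawer_pull (a point): Grip point of the drawer's pull: a grey solid tab standing out from the middle of the drawer front, 18 mm wide (y; 22 mm at its flared outer end), 24 mm high (43 to 67 mm above the desk), its end 39 mm in front of the unit's face when shut. The point is 55 mm above the desk and 22 mm in front of the face, moves with the drawer, axes as the unit. Pinch its two sides from above.
- spill_tray: Grey low-rimmed plastic spill tray, fixed, to the left or right of the work: 260 mm (its x) x 120 mm (its y), rim 23 mm high, floor 5 mm above the desk and 250 x 110 mm inside. Origin: centre of its underside. Room for the three bottles in a row along its x.
- ink_pad: Open black ink pad, fixed, on the side opposite to the tray: 72 mm (its x) x 112 mm (its y), with a blue felt of 60 x 98 mm (long side along its y) whose top is 14 mm above the desk. Its empty lid, 8 mm high, lies folded back flat beyond its +x edge (another 76 mm) and is not the pad. Origin: on the desk under the middle of the felt.
- beaker: Small clear glass beaker, loose, 62 mm across, 70 mm tall, standing just right of the drawer unit, near its front corner; not part of the job. Origin: centre of its underside.

How it is judged:
By the outcome, as a careful person would: the job done as asked, in the order asked, and still so for the second after the job is handed in, with the robot touching nothing.
It also fails if it takes over 152 s, if anything falls off the work surface, if the arm or the gripper's body presses on something with over 40 N, if the wrist force passes 120 N, or if a joint passes its speed limit or range.

## Working session

There is one attempt and no reset: what is moved stays moved. The work goes in short steps, Python scripts to look and compute and a tool call to move; the robot and the scene stay as the last step left them, time stands still between calls to the robot, and variables do not carry over. Pictures are saved under pics/ and viewed, at most 14 in all, crops included, and the job is handed in when it is done.

Besides the shell and the picture viewer there is one more tool, called after "Emit:" as name(argument=value, ...), one argument or row to a line, values as JSON. servo_tool: Moves the arm, as the interface text tells. Its arguments: {"type":"object","properties":{"moves":{"type":"array"},"force":{"type":"number"}},"required":["moves"]}

```bash
ls; mkdir -p pics
cat > h.py <<'E'
import numpy as np, cv2
from workcell import *
def world(name,p):
    c=calibration(name); return np.array(c["R"]).T@(np.array(p)-np.array(c["t"]))
def find(name,cam,f=mark_of):
    return [(round(r["score"],2),np.round(world(cam,r["xyz"]),4).tolist()) for r in f(name,cam)[:2]]
def shot(cam,fn=None):
    im,d=camera(cam)
    if fn: cv2.imwrite("pics/"+fn,im[:,:,::-1])
    return im,d
E
python3 - <<'E'
from h import *
o=get_obs(); print(o); print(grasp_offset if not callable(grasp_offset) else grasp_offset())
N=["bottle_large","bottle_medium","bottle_small","date_stamp","drawer_unit","drawer_pull","spill_tray","ink_pad","beaker"]
for cam in ["top","side"]:
    shot(cam,cam+"0.png")
    for n in N: print(cam,n,find(n,cam))
E
```

```text
pics
{'time': 0.0, 'q': array([7.45995061e+01, 5.01332673e+00, 1.00322801e+01, 9.50993658e+01,
       5.21383941e-04, 8.99995168e+01]), 'qd': array([ 0.00090946, -0.0237519 ,  0.03274709, -0.01330564,  0.1519016 ,
       -0.0858765 ]), 'joint_efforts': array([-8.79950312e-04, -5.20386815e+01,  4.64806473e+01,  1.61459885e-02,
       -5.42958514e-05,  1.84361556e-05]), 'ee_pos': array([0.14599462, 0.53002203, 0.23054224]), 'tcp_rot': array([-1.79919588e+02, -5.22061617e-04,  1.64599989e+02]), 'wrist_force': array([-0.35455852,  0.09355569, -0.09274068]), 'torque': array([0.00801595, 0.03906024, 0.00511809]), 'grasp_force': 0.0, 'opening': 0.08541915545369745}
0.0187
top bottle_large [(0.98, [0.5362, -0.1015, -0.0009])]
top bottle_medium [(0.79, [0.5118, 0.0717, 0.0009])]
top bottle_small [(0.93, [0.5355, -0.0188, -0.0024])]
top date_stamp []
top drawer_unit [(0.59, [0.7282, -0.0037, -0.0008])]
top drawer_pull [(0.82, [0.5984, -0.0101, 0.0517])]
top spill_tray [(0.57, [0.5044, -0.3419, -0.0009])]
top ink_pad [(0.55, [0.4841, 0.3499, -0.0016]), (0.54, [0.5366, -0.1018, 0.0015])]
top beaker [(0.65, [0.6812, -0.1847, -0.0035])]
side bottle_large [(0.63, [0.5397, -0.0984, 0.0024])]
side bottle_medium [(0.57, [0.5106, 0.0751, 0.0024])]
side bottle_small []
side date_stamp [(0.51, [0.51, 0.0735, 0.0039])]
side drawer_unit []
side drawer_pull [(0.8, [0.5967, -0.0077, 0.0606]), (0.55, [0.5376, -0.0986, 0.0027])]
side spill_tray [(0.82, [0.5074, -0.3338, 0.004])]
side ink_pad [(0.76, [0.4848, 0.3431, 0.0027])]
side beaker []
```

View pics/top0.png

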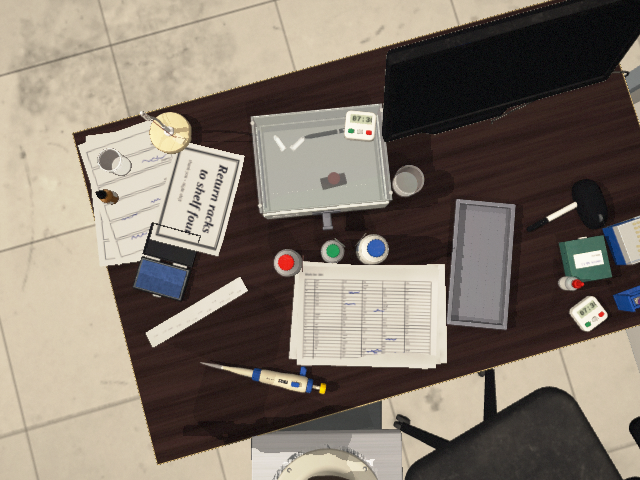

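View pics/side0.png

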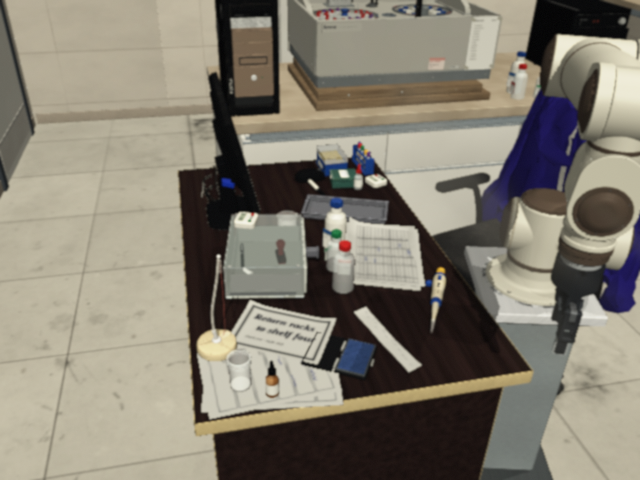

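Top view: red medium cap (287,262), green small (333,250), blue large (372,248), tray at (482,265), pad (165,275), beaker (408,180), stamp seen through the lid (333,180). Side view agrees. Next I measure precisely.

```bash
cat >> h.py <<'E'
def cloud(cam,d,mask=None):
    c=calibration(cam);K=np.array(c["camera_matrix"]);R=np.array(c["R"]);t=np.array(c["t"])
    v,u=np.indices(d.shape); P=np.stack([(u-K[0,2])/K[0,0]*d,(v-K[1,2])/K[1,1]*d,d],-1)
    W=(P-t)@R; return W
def rect(p):
    (c,s,a)=cv2.minAreaRect((p[:,:2]*1000).astype(np.float32)); return np.round(c,1),np.round(s,1),round(a,1)
E
python3 - <<'E'
from h import *
im,d=shot("top"); W=cloud("top",d)
c=calibration("top"); print(np.round(c["camera_matrix"],1).tolist(), np.round(-np.array(c["R"]).T@np.array(c["t"]),3))
hsv=cv2.cvtColor(im,cv2.COLOR_RGB2HSV)
for n in ["bottle_large","bottle_medium","bottle_small","drawer_unit","spill_tray","ink_pad","beaker","date_stamp","drawer_pull"]:
    r=cut_out(n,"top")
    for q in r[:1]:
        m=q["mask"]&(d>0); p=W[m]; z=p[:,2]
        print(n,q["score"],m.sum(),rect(p),"z",np.round(np.percentile(z,[2,50,98]),3))
        if n.startswith("bottle"):
            s=m&(W[...,2]>np.percentile(z,98)-.008); pp=W[s]; print("  cap",s.sum(),rect(pp),np.round(pp.mean(0),4))
            col=m&(hsv[...,1]>120); print("  col",np.round(W[col].mean(0),4),rect(W[col]))
        if n=="ink_pad":
            col=m&(hsv[...,0]>100)&(hsv[...,0]<125)&(hsv[...,1]>100)&(hsv[...,2]>60); print("  felt",col.sum(),rect(W[col]),np.median(W[col][:,2]))
        if n=="drawer_unit":
            for lo,hi in((.085,.096),(.096,.105)):
                s=m&(W[...,2]>lo)&(W[...,2]<hi); print("  ",lo,s.sum(),rect(W[s]))
im,d=shot("side")
W=cloud("side",d)
for n in ["bottle_large","bottle_medium","bottle_small"]:
    r=cut_out(n,"side")
    for q in r[:1]:
        m=q["mask"]&(d>0);p=W[m];top=p[:,2].max();print(n,q["score"],round(top,3),np.round(p[p[:,2]>top-.018].mean(0),4))
E
```

```text
[[597.2, 0.0, 322.4], [0.0, 597.2, 223.6], [0.0, 0.0, 1.0]] [4.980e-01 1.000e-03 1.297e+00]
bottle_large 0.96 815 (array([ 535.4, -103.1]), array([74.2, 57.9]), 63.4) z [0.003 0.126 0.171]
  cap 249 (array([ 537.1, -101. ]), array([32.9, 33. ]), 18.5) [ 0.5375 -0.1007  0.1684]
  col [ 0.537  -0.1003  0.1683] (array([ 536.8, -100.1]), array([30.6, 31.6]), 0.6)
bottle_medium 0.92 625 (array([514. ,  70.3]), array([56.6, 52.6]), 89.0) z [0.024 0.101 0.142]
  cap 198 (array([513.3,  72.3]), array([31.4, 28.9]), 43.6) [0.5134 0.0722 0.1382]
  col [0.5133 0.072  0.1379] (array([513.4,  72.3]), array([29.3, 31. ]), 89.5)
bottle_small 0.89 418 (array([534.6, -17.9]), array([43. , 46.6]), 88.7) z [0.07  0.085 0.121]
  cap 140 (array([534.9, -19.4]), array([25.2, 25.2]), 44.0) [ 0.5351 -0.0195  0.1182]
  col [ 0.5351 -0.0194  0.1182] (array([535.9, -18.5]), array([23.7, 23.9]), 89.6)
drawer_unit 0.61 13793 (array([703.6,  -7.7]), array([244.5, 285. ]), 4.7) z [0.067 0.1   0.118]
   0.085 957 (array([721.9,   0.9]), array([206.9, 269.6]), 4.9)
   0.096 11250 (array([7.223e+02, 5.000e-01]), array([205.7, 271.8]), 4.7)
spill_tray 0.8 7518 (array([ 505.4, -340.8]), array([139.1, 273.4]), 82.9) z [-0.     0.006  0.026]
ink_pad 0.75 3368 (array([519.3, 339.1]), array([117.1, 152.9]), 73.8) z [-0.     0.009  0.018]
  felt 1247 (array([484. , 348.4]), array([97.8, 59.2]), 73.9) 0.013577527214000795
drawer_pull 0.79 946 (array([603.5,  -9.9]), array([ 44.8, 252.9]), 4.9) z [0.019 0.078 0.096]
bottle_large 0.59 0.174 [ 0.5378 -0.0913  0.1668]
bottle_medium 0.85 0.145 [0.5132 0.0801 0.1369]
bottle_small 0.87 0.124 [ 0.535  -0.0116  0.1165]
```

Add to h.py:
```python
from scipy.spatial.transform import Rotation as Ro
def go(x,y,z,yaw=None):
    "tool-frame shift (m) and remaining turn about the tool's z (deg), from the measured pose"
    o=get_obs(); R=Ro.from_euler("xyz",o["tcp_rot"],degrees=True)
    dv=R.inv().apply(np.array([x,y,z])-o["ee_pos"])
    cy=Ro.from_euler("xyz",[180,0,yaw if yaw is not None else o["tcp_rot"][2]],degrees=True)
    rv=(R.inv()*cy).as_rotvec(degrees=True)
    d=np.linalg.norm(dv); print("t",round(o["time"],2),"pos",np.round(o["ee_pos"],4),"rot",np.round(o["tcp_rot"],1),"q",np.round(o["q"],0),"F",np.round(o["wrist_force"],1),"g",round(float(o["grasp_force"]),1),"op",round(float(o["opening"]),4))
    n=int(np.ceil(d/.05)); print(" shift",np.round(dv,4),"rows",n,"each",np.round(dv/max(n,1),4),"turn",np.round(rv,2))
```

```text
(no output)
```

Emit:
servo_tool(
  moves=[
    [[0,0,7.77],[0,0,0],65],
    [[0,0,7.77],[0,0,0],65],
    [[0,0,7.77],[0,0,0],65],
    [[0,0,7.77],[0,0,0],65],
    [[0,0,7.77],[0,0,0],65],
    [[0,0,7.77],[0,0,0],65],
    [[0,0,7.77],[0,0,0],65],
    [[0,0,7.77],[0,0,0],65],
    [[0,0,7.77],[0,0,0],65],
    [[0,0,0],[0,0,0],65],
  ],
  force=40,
)

```text
time: 2.7
ee_pos: [0.1461, 0.5302, 0.2313]
tcp_rot: [180.0, 0.0, 94.6]
wrist_force: [0.3, 0.1, -0.2]
opening: 0.0557
grasp_force: 0.0
```

```bash
python3 -c "
from h import *
go(.5372,-.1005,.225,94.7)"
```

```text
t 2.7 pos [0.1461 0.5302 0.2313] rot [180.    0.   94.6] q [ 75.   5.  10.  95.  -0. 160.] F [ 0.3  0.1 -0.2] g 0.0 op 0.0557
 shift [-0.6598  0.3398  0.0063] rows 15 each [-0.044   0.0227  0.0004] turn [ 0.    0.   -0.15]
```

Emit:
servo_tool(
  moves=[
    [[0,0,0],[-0.044,0.0227,0],65],
    [[0,0,0],[-0.044,0.0227,0],65],
    [[0,0,0],[-0.044,0.0227,0],65],
    [[0,0,0],[-0.044,0.0227,0],65],
    [[0,0,0],[-0.044,0.0227,0],65],
    [[0,0,0],[-0.044,0.0227,0],65],
    [[0,0,0],[-0.044,0.0227,0],65],
    [[0,0,0],[-0.044,0.0227,0],65],
    [[0,0,0],[-0.044,0.0227,0],65],
    [[0,0,0],[-0.044,0.0227,0],65],
    [[0,0,0],[-0.044,0.0227,0],65],
    [[0,0,0],[-0.044,0.0227,0],65],
  ],
)

```text
time: 3.9
ee_pos: [0.4613, 0.0241, 0.2316]
tcp_rot: [179.9, -0.0, 94.9]
wrist_force: [0.7, 0.8, 0.1]
opening: 0.0554
grasp_force: 0.0
```

Emit:
servo_tool(
  moves=[
    [[0,0,0],[-0.044,0.0227,0],65],
    [[0,0,0],[-0.044,0.0227,0],65],
    [[0,0,0],[-0.044,0.0227,0],65],
    [[0,0,0],[0,0,0],65],
    [[0,0,0],[0,0,0],65],
  ],
)

```text
time: 4.4
ee_pos: [0.5392, -0.1008, 0.2305]
tcp_rot: [-179.9, -0.0, 94.7]
wrist_force: [-0.2, 1.2, 0.0]
opening: 0.0558
grasp_force: 0.0
```

```bash
python3 -c "
from h import *
go(.5372,-.1005,.147,94.7)
shot('wrist','w1.png')
for n in ['bottle_large','bottle_small','bottle_medium']: print(n,find(n,'wrist'))
"
```

```text
t 4.4 pos [ 0.5392 -0.1008  0.2305] rot [-179.9   -0.    94.7] q [-11.   5.  10.  95.   0.  75.] F [-0.2  1.2  0. ] g 0.0 op 0.0558
 shift [ 0.0004 -0.0018  0.0835] rows 2 each [ 0.0002 -0.0009  0.0417] turn [-0.09 -0.03  0.04]
bottle_large [(0.61, [0.5375, -0.1001, 0.0054])]
bottle_small [(0.68, [0.5397, -0.0158, -0.0001])]
bottle_medium [(0.69, [0.5117, 0.0726, 0.0026]), (0.66, [0.5387, -0.0174, 0.0009])]
```

Emit:
servo_tool(
  moves=[
    [[0,0,0],[0,-0.0018,0.03],65],
    [[0,0,0],[0,0,0.03],65],
    [[0,0,0],[0,0,0.0235],65],
    [[0,0,0],[0,0,0],65],
    [[0,0,0],[0,0,0],20],
    [[0,0,0],[0,0,0],20],
    [[0,0,0],[0,0,0],20],
    [[0,0,0],[0,0,0],20],
    [[0,0,0],[0,0,0],20],
  ],
)

```text
time: 5.5
ee_pos: [0.5381, -0.1001, 0.1497]
tcp_rot: [179.8, 0.0, 94.7]
wrist_force: [-1.2, 0.3, 6.4]
opening: 0.0336
grasp_force: 40.6
```

```bash
python3 -c "
from h import *
go(.590,-.3515,.218,94.7)
"
```

```text
t 5.5 pos [ 0.5381 -0.1001  0.1497] rot [179.8   0.   94.7] q [-11.   4.  -0.  86.  -0.  75.] F [-1.2  0.3  6.4] g 40.6 op 0.0336
 shift [-0.2548  0.0314 -0.068 ] rows 6 each [-0.0425  0.0052 -0.0113] turn [ 0.16  0.05 -0.03]
```

Emit:
servo_tool(
  moves=[
    [[0,0,0],[0,0,-0.03],20],
    [[0,0,0],[0,0,-0.035],20],
    [[0,0,0],[-0.02,0.003,0],20],
    [[0,0,0],[-0.04,0.005,0],20],
    [[0,0,0],[-0.04,0.005,0],20],
    [[0,0,0],[-0.04,0.005,0],20],
    [[0,0,0],[-0.04,0.005,0],20],
    [[0,0,0],[-0.04,0.005,0],20],
    [[0,0,0],[-0.025,0.003,0],20],
    [[0,0,0],[-0.01,0,0],20],
    [[0,0,0],[0,0,0],20],
    [[0,0,0],[0,0,0],20],
  ],
)

```text
time: 6.7
ee_pos: [0.589, -0.3507, 0.213]
tcp_rot: [180.0, -0.0, 94.7]
wrist_force: [-0.2, -0.1, -1.2]
opening: 0.034
grasp_force: 40.9
```

```bash
python3 -c "
from h import *
go(.590,-.3515,.1565,94.7)
"
```

```text
t 6.7 pos [ 0.589  -0.3507  0.213 ] rot [180.   -0.   94.7] q [-31.  25.  32.  97.   0.  55.] F [-0.2 -0.1 -1.2] g 40.9 op 0.034
 shift [-0.0009  0.0009  0.0565] rows 2 each [-0.0004  0.0005  0.0283] turn [ 0.   -0.02 -0.01]
```

Emit:
servo_tool(
  moves=[
    [[0,0,0],[0,0,0.025],20],
    [[0,0,0],[0,0,0.02],20],
    [[0,0,0],[0,0,0.008],20],
    [[0,0,0],[0,0,0.003],20],
    [[0,0,0],[0,0,0.001],20],
    [[0,0,0],[0,0,0],20],
    [[0,0,0],[0,0,0],20],
  ],
)

```text
time: 7.4
ee_pos: [0.5893, -0.3517, 0.1569]
tcp_rot: [179.9, 0.1, 94.7]
wrist_force: [-0.1, 0.9, -1.0]
opening: 0.034
grasp_force: 40.9
```

Emit:
servo_tool(
  moves=[
    [[0,0,0],[0,0,0.0015],20],
    [[0,0,0],[0,0,0.001],20],
    [[0,0,0],[0,0,0],20],
  ],
)

```text
time: 7.7
ee_pos: [0.5893, -0.352, 0.1548]
tcp_rot: [179.9, 0.1, 94.7]
wrist_force: [-0.5, 0.3, 4.9]
opening: 0.0341
grasp_force: 41.5
```

Contact; release and rise.

Emit:
servo_tool(
  moves=[
    [[0,0,0],[0,0,0],45],
    [[0,0,0],[0,0,0],65],
    [[0,0,0],[0,0,0],65],
    [[0,0,0],[0,0,-0.03],65],
    [[0,0,0],[0,0,-0.03],65],
    [[0,0,0],[0,0,0],65],
  ],
)

```text
time: 8.3
ee_pos: [0.59, -0.3522, 0.218]
tcp_rot: [179.7, 0.2, 94.7]
wrist_force: [0.2, -0.0, 0.8]
opening: 0.056
grasp_force: 0.0
```

```bash
python3 -c "
from h import *
go(.5352,-.0190,.217,94.7)
"
```

```text
t 8.3 pos [ 0.59   -0.3522  0.218 ] rot [179.7   0.2  94.7] q [-31.  25.  32.  97.   0.  54.] F [ 0.2 -0.   0.8] g 0.0 op 0.056
 shift [ 0.3365 -0.0275 -0.0004] rows 7 each [ 0.0481 -0.0039 -0.0001] turn [ 0.29  0.21 -0.03]
```

Emit:
servo_tool(
  moves=[
    [[0,0,0],[0.04,-0.0033,0],65],
    [[0,0,0],[0.048,-0.0039,0],65],
    [[0,0,0],[0.048,-0.0039,0],65],
    [[0,0,0],[0.048,-0.0039,0],65],
    [[0,0,0],[0.048,-0.0039,0],65],
    [[0,0,0],[0.048,-0.0039,0],65],
    [[0,0,0],[0.04,-0.0033,0],65],
    [[0,0,0],[0.0165,-0.0014,0],65],
    [[0,0,0],[0,0,0.03],65],
    [[0,0,0],[0,0,0.03],65],
    [[0,0,0],[0,0,0],65],
  ],
)

```text
time: 9.4
ee_pos: [0.5322, -0.0181, 0.1491]
tcp_rot: [-179.6, -0.0, 94.7]
wrist_force: [-0.1, -0.3, 0.6]
opening: 0.0556
grasp_force: 0.0
```

```bash
python3 -c "
from h import *
go(.5352,-.0190,.100,94.7)
"
```

```text
t 9.4 pos [ 0.5322 -0.0181  0.1491] rot [-179.6   -0.    94.7] q [-2.  2. -2. 86. -0. 83.] F [-0.1 -0.3  0.6] g 0.0 op 0.0556
 shift [-0.0011  0.0032  0.049 ] rows 1 each [-0.0011  0.0032  0.049 ] turn [-0.36 -0.04 -0.  ]
```

Emit:
servo_tool(
  moves=[
    [[0,0,0],[0,0.002,0.025],65],
    [[0,0,0],[0,0,0.015],65],
    [[0,0,0],[0,0,0.007],65],
    [[0,0,0],[0,0,0],65],
    [[0,0,0],[0,0,0],65],
    [[0,0,0],[0,0,0],65],
  ],
)

```text
time: 10.0
ee_pos: [0.5367, -0.0184, 0.1074]
tcp_rot: [179.9, 0.0, 94.7]
wrist_force: [-0.6, -0.3, -0.0]
opening: 0.0556
grasp_force: 0.0
```

Emit:
servo_tool(
  moves=[
    [[0,0,0],[0,-0.0014,0.007],65],
    [[0,0,0],[0,0,0],65],
    [[0,0,0],[0,0,0],65],
    [[0,0,0],[0,0,0],15],
    [[0,0,0],[0,0,0],15],
    [[0,0,0],[0,0,0],15],
    [[0,0,0],[0,0,0],15],
    [[0,0,0],[0,0,0],15],
    [[0,0,0],[0,0,0],15],
  ],
)

```text
time: 10.9
ee_pos: [0.535, -0.0184, 0.0996]
tcp_rot: [180.0, 0.0, 94.7]
wrist_force: [-0.8, -0.5, 5.1]
opening: 0.0269
grasp_force: 39.8
```

```bash
python3 -c "
from h import *
go(.505,-.341,.160,94.7)
"
```

```text
t 10.9 pos [ 0.535  -0.0184  0.0996] rot [180.    0.   94.7] q [-2.  2. -7. 80.  0. 83.] F [-0.8 -0.5  5.1] g 39.8 op 0.0269
 shift [-0.3191 -0.0561 -0.0604] rows 7 each [-0.0456 -0.008  -0.0086] turn [ 0.03  0.   -0.03]
```

Emit:
servo_tool(
  moves=[
    [[0,0,0],[0,0,-0.03],15],
    [[0,0,0],[0,0,-0.035],15],
    [[0,0,0],[-0.025,-0.0045,0],15],
    [[0,0,0],[-0.045,-0.008,0],15],
    [[0,0,0],[-0.045,-0.008,0],15],
    [[0,0,0],[-0.045,-0.008,0],15],
    [[0,0,0],[-0.045,-0.008,0],15],
    [[0,0,0],[-0.045,-0.008,0],15],
    [[0,0,0],[-0.04,-0.0075,0],15],
    [[0,0,0],[-0.02,-0.005,0],15],
    [[0,0,0],[-0.009,-0.002,0],15],
    [[0,0,0],[0,0,0],15],
  ],
)

```text
time: 12.1
ee_pos: [0.5016, -0.3417, 0.1634]
tcp_rot: [-179.9, -0.1, 94.6]
wrist_force: [-0.4, 0.4, -2.9]
opening: 0.0263
grasp_force: 40.3
```

Emit:
servo_tool(
  moves=[
    [[0,0,0],[0,0,0.025],15],
    [[0,0,0],[0,0,0.02],15],
    [[0,0,0],[0,0,0.008],15],
    [[0,0,0],[0,0,0.003],15],
    [[0,0,0],[0,0,0],15],
    [[0,0,0],[0,0,0],15],
    [[0,0,0],[0,0,0],15],
  ],
)

```text
time: 12.8
ee_pos: [0.5024, -0.3413, 0.1094]
tcp_rot: [179.9, 0.1, 94.7]
wrist_force: [-0.2, 0.9, -1.4]
opening: 0.0266
grasp_force: 40.3
```

Emit:
servo_tool(
  moves=[
    [[0,0,0],[0,0,0.002],15],
    [[0,0,0],[0,0,0.0015],15],
    [[0,0,0],[0,0,0.001],15],
    [[0,0,0],[0,0,0],15],
    [[0,0,0],[0,0,0],15],
  ],
)

```text
time: 13.3
ee_pos: [0.5022, -0.3415, 0.1047]
tcp_rot: [179.9, 0.1, 94.7]
wrist_force: [-2.6, 0.4, 6.1]
opening: 0.0267
grasp_force: 41.0
```

Emit:
servo_tool(
  moves=[
    [[0,0,0],[0,0,0],45],
    [[0,0,0],[0,0,0],60],
    [[0,0,0],[0,0,0],60],
    [[0,0,0],[0,0,-0.04],60],
    [[0,0,0],[0,0,-0.045],60],
    [[0,0,0],[0,0,0],60],
    [[0,0,0],[0,0,0],65],
  ],
)

```text
time: 14.0
ee_pos: [0.5025, -0.3415, 0.1898]
tcp_rot: [179.9, 0.1, 94.7]
wrist_force: [0.9, 0.8, -0.9]
opening: 0.0555
grasp_force: 0.0
```

```bash
python3 -c "
from h import *
go(.5133,.0722,.190,94.7)
"
```

```text
t 14.0 pos [ 0.5025 -0.3415  0.1898] rot [1.799e+02 1.000e-01 9.470e+01] q [-34.  12.  14.  91.   0.  51.] F [ 0.9  0.8 -0.9] g 0.0 op 0.0555
 shift [ 0.4114  0.0445 -0.0006] rows 9 each [ 0.0457  0.0049 -0.0001] turn [ 0.1   0.07 -0.03]
```

Emit:
servo_tool(
  moves=[
    [[0,0,0],[0.03,0.0032,0],65],
    [[0,0,0],[0.048,0.0052,0],65],
    [[0,0,0],[0.048,0.0052,0],65],
    [[0,0,0],[0.048,0.0052,0],65],
    [[0,0,0],[0.048,0.0052,0],65],
    [[0,0,0],[0.048,0.0052,0],65],
    [[0,0,0],[0.048,0.0052,0],65],
    [[0,0,0],[0.045,0.0049,0],65],
    [[0,0,0],[0.03,0.0032,0],65],
    [[0,0,0],[0.0184,0.002,0],65],
    [[0,0,0],[0,0,0],65],
    [[0,0,0],[0,0,0],65],
  ],
)

```text
time: 15.2
ee_pos: [0.5123, 0.0725, 0.1875]
tcp_rot: [-179.9, 0.0, 94.7]
wrist_force: [-0.4, -0.0, 0.4]
opening: 0.0554
grasp_force: 0.0
```

```bash
python3 -c "
from h import *
go(.5133,.0722,.120,94.7)
"
```

```text
t 15.2 pos [0.5123 0.0725 0.1875] rot [-179.9    0.    94.7] q [ 8. -0.  0. 90. -0. 93.] F [-0.4 -0.   0.4] g 0.0 op 0.0554
 shift [-0.0003  0.0011  0.0675] rows 2 each [-0.0002  0.0005  0.0338] turn [-0.12  0.02  0.03]
```

Emit:
servo_tool(
  moves=[
    [[0,0,0],[0,0,0.03],65],
    [[0,0,0],[0,0,0.025],65],
    [[0,0,0],[0,0,0.0135],65],
    [[0,0,0],[0,0,0],65],
    [[0,0,0],[0,0,0],65],
    [[0,0,0],[0,0,0],65],
  ],
)

```text
time: 15.8
ee_pos: [0.5135, 0.0723, 0.1217]
tcp_rot: [179.9, -0.0, 94.6]
wrist_force: [-0.3, -0.1, -0.8]
opening: 0.0555
grasp_force: 0.0
```

Emit:
servo_tool(
  moves=[
    [[0,0,0],[0,0,0],20],
    [[0,0,0],[0,0,0],20],
    [[0,0,0],[0,0,0],20],
    [[0,0,0],[0,0,0],20],
    [[0,0,0],[0,0,0],20],
    [[0,0,0],[0,0,0],20],
  ],
)

```text
time: 16.4
ee_pos: [0.5132, 0.0726, 0.1215]
tcp_rot: [179.9, -0.0, 94.7]
wrist_force: [-1.3, -0.5, 5.6]
opening: 0.0314
grasp_force: 39.7
```

```bash
python3 -c "
from h import *
go(.421,-.330,.186,94.7)
"
```

```text
t 16.4 pos [0.5132 0.0726 0.1215] rot [179.9  -0.   94.7] q [ 8. -0. -7. 83. -0. 93.] F [-1.3 -0.5  5.6] g 39.7 op 0.0314
 shift [-0.3937 -0.1246 -0.0647] rows 9 each [-0.0437 -0.0138 -0.0072] turn [ 0.09 -0.01 -0.02]
```

Emit:
servo_tool(
  moves=[
    [[0,0,0],[0,0,-0.03],20],
    [[0,0,0],[0,0,-0.035],20],
    [[0,0,0],[-0.03,-0.0095,0],20],
    [[0,0,0],[-0.046,-0.0146,0],20],
    [[0,0,0],[-0.046,-0.0146,0],20],
    [[0,0,0],[-0.046,-0.0146,0],20],
    [[0,0,0],[-0.046,-0.0146,0],20],
    [[0,0,0],[-0.046,-0.0146,0],20],
    [[0,0,0],[-0.046,-0.0146,0],20],
    [[0,0,0],[-0.046,-0.0146,0],20],
    [[0,0,0],[-0.03,-0.0095,0],20],
    [[0,0,0],[-0.0117,-0.0034,0],20],
  ],
)

```text
time: 17.6
ee_pos: [0.4197, -0.3326, 0.185]
tcp_rot: [-180.0, 0.0, 94.5]
wrist_force: [0.6, 1.2, -1.1]
opening: 0.0312
grasp_force: 40.7
```

Emit:
servo_tool(
  moves=[
    [[0,0,0],[0,0,0],20],
    [[0,0,0],[0,0,0.025],20],
    [[0,0,0],[0,0,0.018],20],
    [[0,0,0],[0,0,0.008],20],
    [[0,0,0],[0,0,0.003],20],
    [[0,0,0],[0,0,0],20],
    [[0,0,0],[0,0,0],20],
    [[0,0,0],[0,0,0],20],
  ],
)

```text
time: 18.4
ee_pos: [0.4211, -0.3302, 0.1322]
tcp_rot: [179.9, 0.1, 94.7]
wrist_force: [0.3, 0.0, -1.4]
opening: 0.0312
grasp_force: 40.7
```

Emit:
servo_tool(
  moves=[
    [[0,0,0],[0,0,0.0025],20],
    [[0,0,0],[0,0,0.002],20],
    [[0,0,0],[0,0,0.001],20],
    [[0,0,0],[0,0,0],20],
    [[0,0,0],[0,0,0],20],
  ],
)

```text
time: 18.9
ee_pos: [0.4208, -0.3303, 0.1265]
tcp_rot: [180.0, 0.0, 94.7]
wrist_force: [-2.4, 0.3, 6.0]
opening: 0.0315
grasp_force: 41.3
```

Release, rise, and look.

Emit:
servo_tool(
  moves=[
    [[0,0,0],[0,0,0],45],
    [[0,0,0],[0,0,0],65],
    [[0,0,0],[0,0,0],65],
    [[0,0,0],[0,0,-0.03],65],
    [[0,0,0],[0,0,-0.035],65],
    [[0,0,0],[0,0,0],65],
    [[0,0,0],[0,0,0],65],
  ],
)

```text
time: 19.6
ee_pos: [0.4211, -0.3303, 0.1913]
tcp_rot: [179.9, 0.1, 94.7]
wrist_force: [-0.5, -0.1, -0.9]
opening: 0.0554
grasp_force: 0.0
```

Run:
```python
from h import *
shot("top","top1.png"); im,d=shot("top"); W=cloud("top",d)
for n in ["drawer_pull","drawer_unit","date_stamp"]: print(n,find(n,"top"))
# pull: points 0.055-.075 high, in front of face
m=(W[...,2]>.055)&(W[...,2]<.075)&(W[...,0]>.56)&(W[...,0]<.612)&(abs(W[...,1])<.06)
print(m.sum(),rect(W[m]),np.median(W[m][:,2]))
m=(W[...,2]>.084)&(W[...,2]<.096)&(W[...,0]>.59)&(W[...,0]<.64)&(abs(W[...,1])<.2)
print("front",m.sum(),rect(W[m]))
m=(W[...,2]>.097)&(W[...,2]<.104)&(W[...,0]>.59)&(W[...,0]<.85)&(abs(W[...,1])<.2)
print("top",m.sum(),rect(W[m]))
shot("side")
print(find("drawer_pull","side"),find("date_stamp","side"))
go(.597,-.01,.186,4.7)
```

```text
drawer_pull [(0.93, [0.5998, -0.0094, 0.0521])]
drawer_unit [(0.66, [0.7239, -0.0019, 0.002]), (0.41, [0.5052, -0.3416, -0.0004])]
date_stamp []
137 (array([596.3,  19.2]), array([31.2, 78.6]), 0.0) 0.06660882583924946
front 479 (array([633.2,  -6.8]), array([ 29.7, 267.5]), 4.6)
top 10229 (array([723.2,  -5.6]), array([204.5, 285.6]), 4.7)
[(0.78, [0.5972, -0.003, 0.0586])] []
t 20.0 pos [ 0.4205 -0.3299  0.1903] rot [-180.    -0.    94.7] q [-38.   2.   3.  90.   0.  47.] F [0.1 0.4 0.5] g 0.0 op 0.0557
 shift [0.3045 0.2019 0.0043] rows 8 each [0.0381 0.0252 0.0005] turn [-6.000e-02  0.000e+00  8.997e+01]
```

View pics/top1.png

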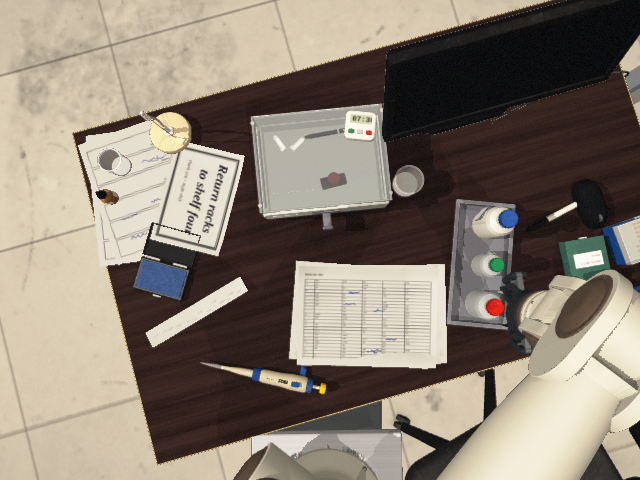

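Emit:
servo_tool(
  moves=[
    [[0,0,8.18],[0,0,-0.01],65],
    [[0,0,8.18],[0,0,0],65],
    [[0,0,8.18],[0,0,0],65],
    [[0,0,8.18],[0,0,0],65],
    [[0,0,8.18],[0,0,0],65],
    [[0,0,8.18],[0,0,0],65],
    [[0,0,8.18],[0,0,0],65],
    [[0,0,8.18],[0,0,0],65],
    [[0,0,8.18],[0,0,0],65],
    [[0,0,8.18],[0,0,0],65],
    [[0,0,8.18],[0,0,0],65],
    [[0,0,0],[0,0,0],65],
  ],
)

```text
time: 21.2
ee_pos: [0.4206, -0.33, 0.2006]
tcp_rot: [-180.0, 0.0, 4.6]
wrist_force: [-0.6, -0.9, 0.4]
opening: 0.0556
grasp_force: 0.0
```

```bash
python3 -c "
from h import *
go(.594,-.0097,.160,4.7)
"
```

```text
t 21.2 pos [ 0.4206 -0.33    0.2006] rot [-180.     0.     4.6] q [-38.   2.   4.  92.  -0. 137.] F [-0.6 -0.9  0.4] g 0.0 op 0.0556
 shift [ 0.1983 -0.3055  0.0406] rows 8 each [ 0.0248 -0.0382  0.0051] turn [-0.01  0.01 -0.13]
```

Emit:
servo_tool(
  moves=[
    [[0,0,0],[0.02,-0.0308,0],65],
    [[0,0,0],[0.027,-0.0415,0],65],
    [[0,0,0],[0.027,-0.0415,0],65],
    [[0,0,0],[0.027,-0.0415,0.005],65],
    [[0,0,0],[0.027,-0.0415,0.01],65],
    [[0,0,0],[0.027,-0.0415,0.01],65],
    [[0,0,0],[0.0243,-0.0372,0.01],65],
    [[0,0,0],[0.019,-0.03,0.005],65],
    [[0,0,0],[0,0,0],65],
    [[0,0,0],[0,0,0],65],
    [[0,0,0],[0,0,0],65],
  ],
)

```text
time: 22.3
ee_pos: [0.5927, -0.011, 0.1612]
tcp_rot: [180.0, -0.0, 4.8]
wrist_force: [-0.8, -0.6, 0.1]
opening: 0.0554
grasp_force: 0.0
```

```bash
python3 -c "
from h import *
go(.594,-.0097,.045,4.7)
"
```

```text
t 22.3 pos [ 0.5927 -0.011   0.1612] rot [180.   -0.    4.8] q [ -1.  10.   8.  88.  -0. 174.] F [-0.8 -0.6  0.1] g 0.0 op 0.0554
 shift [ 0.0014 -0.0012  0.1162] rows 3 each [ 0.0005 -0.0004  0.0387] turn [ 0.01 -0.    0.06]
```

Emit:
servo_tool(
  moves=[
    [[0,0,0],[0,-0.001,0.035],65],
    [[0,0,0],[0,0,0.035],65],
    [[0,0,0],[0,0,0.03],65],
    [[0,0,0],[0,0,0.014],65],
    [[0,0,0],[0,0,0],65],
    [[0,0,0],[0,0,0],65],
    [[0,0,0],[0,0,0],5],
    [[0,0,0],[0,0,0],5],
    [[0,0,0],[0,0,0],5],
    [[0,0,0],[0,0,0],5],
    [[0,0,0],[0,0,0],5],
    [[0,0,0],[0,0,0],5],
  ],
)

```text
time: 23.5
ee_pos: [0.5936, -0.0091, 0.0486]
tcp_rot: [180.0, -0.1, 4.7]
wrist_force: [-0.2, 0.9, 6.5]
opening: 0.0203
grasp_force: 39.1
```

Emit:
servo_tool(
  moves=[
    [[0,0,0],[-0.004,0,0],5],
    [[0,0,0],[-0.008,0,0],5],
    [[0,0,0],[-0.013,0,0],5],
    [[0,0,0],[-0.015,0,0],5],
    [[0,0,0],[-0.015,0,0],5],
    [[0,0,0],[-0.015,0,0],5],
    [[0,0,0],[-0.015,0,0],5],
    [[0,0,0],[-0.015,0,0],5],
    [[0,0,0],[-0.015,0,0],5],
    [[0,0,0],[-0.013,0,0],5],
    [[0,0,0],[-0.008,0,0],5],
    [[0,0,0],[-0.004,0,0],5],
  ],
)

```text
time: 24.7
ee_pos: [0.4539, -0.021, 0.0486]
tcp_rot: [179.9, -0.2, 4.7]
wrist_force: [1.3, -2.1, 5.5]
opening: 0.0208
grasp_force: 39.3
```

```bash
python3 -c "
from h import *
go(.594-.1445*.9966,-.0091-.1445*.082,.16,4.7)
"
```

```text
t 24.7 pos [ 0.4539 -0.021   0.0486] rot [179.9  -0.2   4.7] q [ -3.  -8. -23.  75.  -0. 173.] F [ 1.3 -2.1  5.5] g 39.3 op 0.0208
 shift [-0.0035 -0.0003 -0.1114] rows 3 each [-0.0012 -0.0001 -0.0371] turn [ 0.06 -0.18 -0.01]
```

Emit:
servo_tool(
  moves=[
    [[0,0,0],[0,0,0],40],
    [[0,0,0],[0,0,0],65],
    [[0,0,0],[0,0,0],65],
    [[0,0,0],[0,0,-0.04],65],
    [[0,0,0],[0,0,-0.05],65],
    [[0,0,0],[0,0,-0.05],65],
    [[0,0,0],[0,0,-0.05],65],
    [[0,0,0],[0,0,0],65],
    [[0,0,0],[0,0,0],65],
    [[0,0,0],[0,0,0],65],
  ],
)

```text
time: 25.7
ee_pos: [0.4531, -0.0206, 0.2356]
tcp_rot: [-180.0, 0.1, 4.7]
wrist_force: [-0.3, -0.5, -0.1]
opening: 0.0551
grasp_force: 0.0
```

Run:
```python
from h import *
shot("wrist","w2.png")
print("w",find("date_stamp","wrist"),find("drawer_pull","wrist"))
im,d=shot("top","top2.png"); W=cloud("top",d)
print("t",find("date_stamp","top"),find("drawer_pull","top"))
r=cut_out("date_stamp","top")
for q in r[:1]:
    m=q["mask"]&(d>0);p=W[m];print(q["score"],m.sum(),rect(p),np.round(np.percentile(p[:,2],[5,50,95]),3),p[p[:,2]>.055].mean(0),p[p[:,2]<.045].mean(0) if (p[:,2]<.045).any() else 0)
shot("side","side2.png"); print("s",find("date_stamp","side"))
go(.45,0,.2)
```

```text
w [(0.7, [0.5485, -0.0365, 0.0186])] [(0.7, [0.4558, -0.0196, 0.0525])]
t [(0.84, [0.5449, -0.0409, 0.0176])] [(0.16, [0.5043, -0.3418, 0.0044])]
0.61 276 (array([546.5, -36.6]), array([23.3, 53.8]), 14.1) [0.033 0.038 0.081] [ 0.54605957 -0.03666819  0.07707509] [ 0.5456177  -0.03525638  0.03596003]
s [(0.65, [0.5474, -0.0359, 0.0212])]
t 26.15 pos [ 0.4532 -0.0207  0.2368] rot [-180.     0.     4.7] q [ -3.  -8.  -2.  96.  -0. 173.] F [ 0.4  0.2 -0.9] g 0.0 op 0.0553
 shift [-0.0015 -0.0209  0.0368] rows 1 each [-0.0015 -0.0209  0.0368] turn [-0.    0.02 -0.  ]
```

View pics/w2.png

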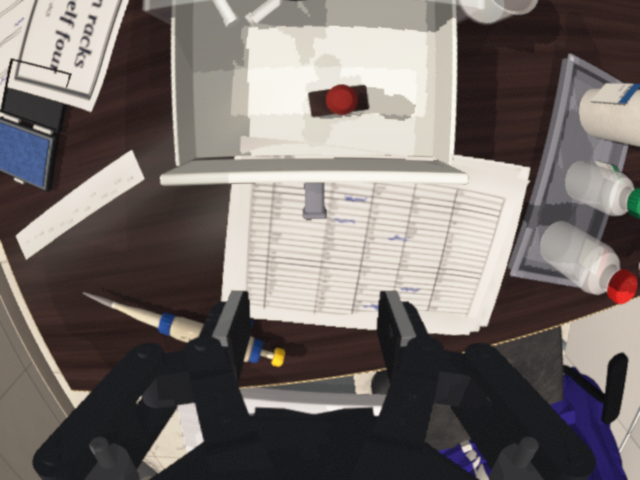

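View pics/top2.png

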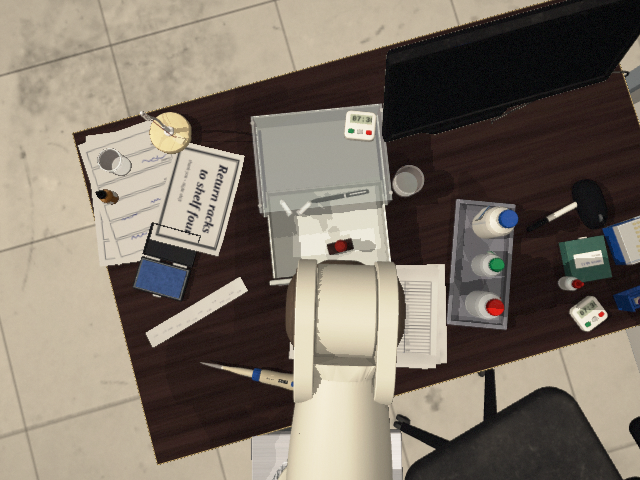

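Emit:
servo_tool(
  moves=[
    [[0,0,-8.28],[0,0,0],60],
    [[0,0,-8.28],[0,0,0],60],
    [[0,0,-8.28],[0,0,0],60],
    [[0,0,-8.28],[0,0,0],60],
    [[0,0,-8.28],[0,0,0],60],
    [[0,0,-8.28],[0,0,0],60],
    [[0,0,-8.28],[0,0,0],60],
    [[0,0,-8.28],[0,0,0],60],
    [[0,0,-8.28],[0,0,0],60],
    [[0,0,-8.28],[0,0,0],60],
    [[0,0,-8.28],[0,0,0],60],
    [[0,0,-8.28],[0,0,0],60],
  ],
  force=30,
)

```text
time: 27.35
ee_pos: [0.4533, -0.0207, 0.237]
tcp_rot: [180.0, -0.0, 104.4]
wrist_force: [0.1, -0.4, 0.5]
opening: 0.0511
grasp_force: 0.0
```

Emit:
servo_tool(
  moves=[
    [[0,0,0],[0,0,0],60],
    [[0,0,0],[0,0,0],60],
  ],
)

```text
time: 27.55
ee_pos: [0.4533, -0.0207, 0.237]
tcp_rot: [-180.0, 0.0, 103.8]
wrist_force: [-0.4, 0.2, -0.2]
opening: 0.0511
grasp_force: 0.0
```

```bash
python3 -c "
from h import *
go(.5463,-.0365,.15,104.1)
"
```

```text
t 27.55 pos [ 0.4533 -0.0207  0.237 ] rot [-180.     0.   103.8] q [-3. -8. -2. 96. -0. 74.] F [-0.4  0.2 -0.2] g 0.0 op 0.0511
 shift [-0.0375  0.0866  0.087 ] rows 3 each [-0.0125  0.0289  0.029 ] turn [-0.   0.  -0.3]
```

Emit:
servo_tool(
  moves=[
    [[0,0,0],[-0.01,0.0229,0.02],60],
    [[0,0,0],[-0.0125,0.0289,0.029],60],
    [[0,0,0],[-0.01,0.0229,0.025],60],
    [[0,0,0],[-0.005,0.0119,0.013],60],
    [[0,0,0],[0,0,0],60],
    [[0,0,0],[0,0,0],60],
    [[0,0,0],[0,0,0],60],
  ],
)

```text
time: 28.25
ee_pos: [0.5463, -0.036, 0.1513]
tcp_rot: [179.9, 0.0, 104.0]
wrist_force: [0.3, 0.9, -0.7]
opening: 0.0514
grasp_force: 0.0
```

Run:
```python
from h import *
shot("wrist","w3.png")
print("w",find("date_stamp","wrist"))
go(.5463,-.0365,.049,104.1)
```

```text
w [(0.56, [0.5494, -0.0393, 0.0184])]
t 28.35 pos [ 0.5464 -0.036   0.1514] rot [179.9   0.  104. ] q [-4.  4. -0. 86.  0. 72.] F [-0.3  0.5  0.3] g 0.0 op 0.0513
 shift [-0.0004 -0.0004  0.1024] rows 3 each [-0.0001 -0.0001  0.0341] turn [ 0.11  0.03 -0.08]
```

View pics/w3.png

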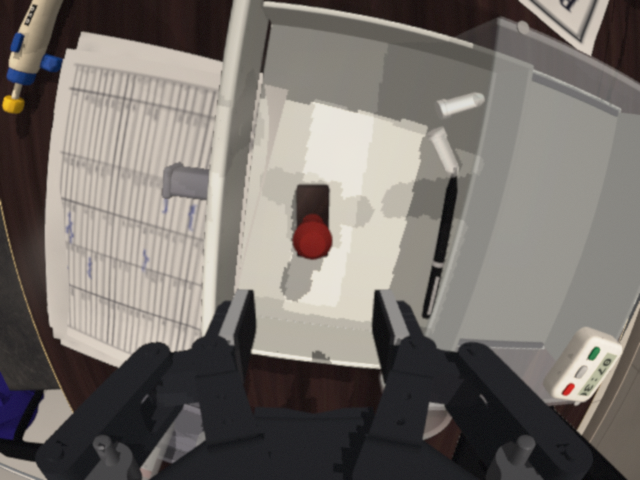

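Emit:
servo_tool(
  moves=[
    [[0,0,0],[0,0,0.03],60],
    [[0,0,0],[0,0,0.035],60],
    [[0,0,0],[0,0,0.025],60],
    [[0,0,0],[0,0,0.012],60],
    [[0,0,0],[0,0,0],60],
    [[0,0,0],[0,0,0],60],
    [[0,0,0],[0,0,0],10],
    [[0,0,0],[0,0,0],10],
    [[0,0,0],[0,0,0],10],
    [[0,0,0],[0,0,0],10],
    [[0,0,0],[0,0,0],10],
    [[0,0,0],[0,0,0],10],
  ],
)

```text
time: 29.55
ee_pos: [0.5472, -0.0362, 0.0496]
tcp_rot: [179.9, 0.0, 104.0]
wrist_force: [-1.2, -0.5, 5.4]
opening: 0.0234
grasp_force: 29.1
```

```bash
python3 -c "
from h import *
go(.5463,-.0365,.18,104.1)
"
```

```text
t 29.55 pos [ 0.5472 -0.0362  0.0496] rot [179.9   0.  104. ] q [ -4.   5. -10.  75.  -0.  72.] F [-1.2 -0.5  5.4] g 29.1 op 0.0234
 shift [-0.0002 -0.0007 -0.1304] rows 3 each [-0.0001 -0.0002 -0.0435] turn [ 0.13  0.05 -0.05]
```

Emit:
servo_tool(
  moves=[
    [[0,0,0],[0,0,-0.02],10],
    [[0,0,0],[0,0,-0.04],10],
    [[0,0,0],[0,0,-0.04],10],
    [[0,0,0],[0,0,-0.02],10],
    [[0,0,7.55],[0,0,0],10],
    [[0,0,7.55],[0,0,0],10],
    [[0,0,7.55],[0,0,0],10],
    [[0,0,7.5],[0,0,0],10],
    [[0,0,0],[0,0,0],10],
    [[0,0,0],[0,0,0],10],
  ],
)

```text
time: 30.55
ee_pos: [0.5465, -0.0361, 0.1683]
tcp_rot: [180.0, -0.0, 74.1]
wrist_force: [0.5, 0.1, 0.4]
opening: 0.0231
grasp_force: 29.5
```

```bash
python3 -c "
from h import *
shot('top');print(find('date_stamp','top'),find('ink_pad','top'))
go(.484,.3484,.165,73.9)
"
```

```text
[] [(0.71, [0.4805, 0.348, -0.0037])]
t 30.7 pos [ 0.5464 -0.0361  0.1681] rot [180.  -0.  74.] q [ -4.   4.   2.  88.  -0. 102.] F [-0.3  0.5 -1. ] g 29.5 op 0.0236
 shift [ 0.3525 -0.1658  0.0031] rows 8 each [ 0.0441 -0.0207  0.0004] turn [ 0.01 -0.    0.13]
```

Emit:
servo_tool(
  moves=[
    [[0,0,0],[0.03,-0.0141,0],10],
    [[0,0,0],[0.044,-0.0207,0],10],
    [[0,0,0],[0.044,-0.0207,0],10],
    [[0,0,0],[0.044,-0.0207,0],10],
    [[0,0,0],[0.044,-0.0207,0],10],
    [[0,0,0],[0.044,-0.0207,0],10],
    [[0,0,0],[0.044,-0.0207,0],10],
    [[0,0,0],[0.035,-0.0165,0],10],
    [[0,0,0],[0.0235,-0.011,0],10],
    [[0,0,0],[0,0,0],10],
    [[0,0,0],[0,0,0],10],
    [[0,0,0],[0,0,0],10],
  ],
)

```text
time: 31.9
ee_pos: [0.485, 0.3478, 0.168]
tcp_rot: [180.0, 0.0, 73.9]
wrist_force: [0.1, -0.7, -0.8]
opening: 0.0234
grasp_force: 29.5
```

Run:
```python
from h import *
shot('wrist','w4.png');print(find('date_stamp','wrist'),find('ink_pad','wrist'))
c=calibration('wrist');K=np.array(c["camera_matrix"]);print(K.round(1).tolist())
R=np.array(c["R"]);t=np.array(c["t"])
for X in [(.484,.3484,.014)]:
    p=R@np.array(X)+t; th=np.arctan2(np.hypot(p[0],p[1]),p[2]); a=np.arctan2(p[1],p[0]); print(K[0,0]*th*np.cos(a)+K[0,2],K[0,0]*th*np.sin(a)+K[1,2])
go(.484,.3484,.046,73.9)
```

```text
[(0.76, [0.4873, 0.3471, 0.1382])] [(0.57, [0.4848, 0.3524, 0.0047])]
[[371.6, 0.0, 313.6], [0.0, 371.6, 230.5], [0.0, 0.0, 1.0]]
310.2073149048087 207.98343584352904
t 32.05 pos [0.4852 0.3476 0.1682] rot [180.   -0.   73.8] q [ 36.  11.   9.  89.  -0. 142.] F [-0.3 -0.6 -0.6] g 29.5 op 0.0237
 shift [ 0.0004 -0.0014  0.1222] rows 3 each [ 0.0001 -0.0005  0.0407] turn [ 0.01 -0.01 -0.07]
```

View pics/w4.png

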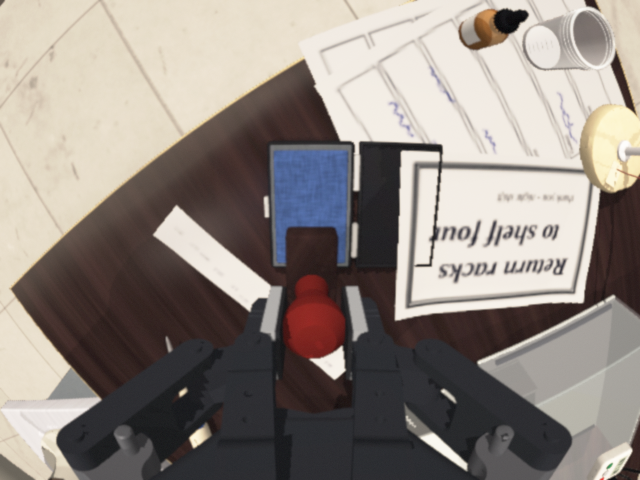

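Emit:
servo_tool(
  moves=[
    [[0,0,0],[0,-0.0013,0.03],10],
    [[0,0,0],[0,0,0.04],10],
    [[0,0,0],[0,0,0.03],10],
    [[0,0,0],[0,0,0.015],10],
    [[0,0,0],[0,0,0.003],10],
    [[0,0,0],[0,0,0],10],
    [[0,0,0],[0,0,0],10],
    [[0,0,0],[0,0,0],10],
  ],
)

```text
time: 32.85
ee_pos: [0.4844, 0.3495, 0.0517]
tcp_rot: [179.9, -0.1, 73.9]
wrist_force: [-0.1, -0.1, -0.2]
opening: 0.0237
grasp_force: 29.5
```

Emit:
servo_tool(
  moves=[
    [[0,0,0],[-0.001,0,0.003],10],
    [[0,0,0],[0,0,0.002],10],
    [[0,0,0],[0,0,0.001],10],
    [[0,0,0],[0,0,0],10],
    [[0,0,0],[0,0,0],10],
  ],
)

```text
time: 33.35
ee_pos: [0.4836, 0.3483, 0.0456]
tcp_rot: [179.9, -0.1, 73.9]
wrist_force: [-3.0, -2.1, 10.8]
opening: 0.0237
grasp_force: 30.2
```

Emit:
servo_tool(
  moves=[
    [[0,0,0],[0,0,-0.0005],10],
    [[0,0,0],[0,0,0],35],
    [[0,0,0],[0,0,0],60],
    [[0,0,0],[0,0,0],60],
    [[0,0,0],[0,0,-0.02],60],
    [[0,0,0],[0,0,-0.04],60],
    [[0,0,0],[0,0,-0.04],60],
    [[0,0,0],[0,0,-0.02],60],
    [[0,0,0],[0,0,0],60],
    [[0,0,0],[0,0,0],60],
  ],
)

```text
time: 34.35
ee_pos: [0.4834, 0.3481, 0.1641]
tcp_rot: [180.0, -0.0, 73.9]
wrist_force: [0.0, 0.1, -0.7]
opening: 0.0515
grasp_force: 0.0
```

Run:
```python
from h import *
shot('wrist','w5.png');print(find('date_stamp','wrist'))
print(find('drawer_pull','wrist'))
go(.42,.2,.165,184.7)
```

```text
[(0.92, [0.4845, 0.3443, 0.0141])]
[]
t 34.5 pos [0.4828 0.3477 0.1628] rot [-1.799e+02  1.000e-01  7.390e+01] q [ 36.  10.   9.  88.   0. 142.] F [-1.5  0.1 -0.5] g 0.0 op 0.051
 shift [-0.1593 -0.0194 -0.0019] rows 4 each [-0.0398 -0.0049 -0.0005] turn [-1.700e-01 -1.000e-02 -1.108e+02]
```

View pics/w5.png

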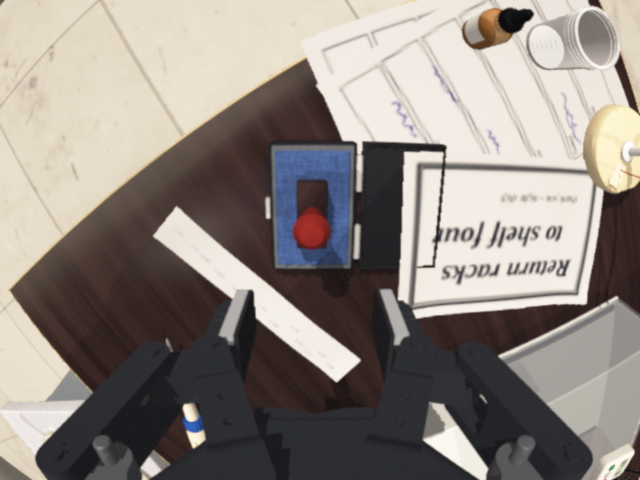

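Emit:
servo_tool(
  moves=[
    [[0,0,-6.93],[0,0,0],0],
    [[0,0,-6.93],[0,0,0],0],
    [[0,0,-6.94],[0,0,0],0],
    [[0,0,0],[0,0,0],0],
  ],
)

```text
time: 34.9
ee_pos: [0.4829, 0.3477, 0.1632]
tcp_rot: [-179.9, 0.1, 94.8]
wrist_force: [0.4, -0.4, -0.2]
opening: -0.0003
grasp_force: 0.0
```

Run:
```python
from h import *
go(.385,-.0245,.163,94.7)
```

```text
t 34.9 pos [0.4829 0.3477 0.1632] rot [-1.799e+02  1.000e-01  9.480e+01] q [ 36.  10.   9.  88.  -0. 121.] F [ 0.4 -0.4 -0.2] g 0.0 op -0.0003
 shift [-0.3627 -0.1288  0.0008] rows 8 each [-0.0453 -0.0161  0.0001] turn [-0.09  0.06  0.1 ]
```

Emit:
servo_tool(
  moves=[
    [[0,0,0],[-0.0453,-0.0161,0],0],
    [[0,0,0],[-0.0453,-0.0161,0],0],
    [[0,0,0],[-0.0453,-0.0161,0],0],
    [[0,0,0],[-0.0453,-0.0161,0],0],
    [[0,0,0],[-0.0453,-0.0161,0],0],
    [[0,0,0],[-0.0453,-0.0161,0],0],
    [[0,0,0],[-0.0453,-0.0161,0],0],
    [[0,0,0],[-0.0453,-0.0161,0],0],
    [[0,0,0],[0,0,0.04],0],
    [[0,0,0],[0,0,0.04],0],
    [[0,0,0],[0,0,0.03],0],
    [[0,0,0],[0,0,0],0],
  ],
)

```text
time: 36.1
ee_pos: [0.3818, -0.0238, 0.0505]
tcp_rot: [-179.6, -0.1, 94.5]
wrist_force: [-0.4, -0.1, 0.9]
opening: -0.0003
grasp_force: 0.0
```

Run:
```python
from h import *
shot('top');print(find('date_stamp','top'),find('drawer_pull','top'))
go(.43,-.0208,.05,94.7)
```

```text
[(0.8, [0.4845, 0.3444, 0.0121])] [(0.76, [0.4591, -0.0222, 0.0497])]
t 36.25 pos [ 0.3852 -0.0237  0.0558] rot [179.9   0.   94.6] q [ -4. -18. -30.  78.  -0.  82.] F [ 0.4 -0.3 -0.1] g 0.0 op 0.0
 shift [-0.0008  0.0449  0.0059] rows 1 each [-0.0008  0.0449  0.0059] turn [ 0.06  0.01 -0.07]
```

Emit:
servo_tool(
  moves=[
    [[0,0,0],[0,0.02,0.003],0],
    [[0,0,0],[0,0.015,0],0],
    [[0,0,0],[0,0.01,0],0],
    [[0,0,0],[0,0.01,0],0],
    [[0,0,0],[0,0.012,0],0],
    [[0,0,0],[0,0.015,0],0],
    [[0,0,0],[0,0.015,0],0],
    [[0,0,0],[0,0.015,0],0],
    [[0,0,0],[0,0.015,0],0],
    [[0,0,0],[0,0.015,0],0],
    [[0,0,0],[0,0.012,0],0],
    [[0,0,0],[0,0.008,0],0],
  ],
)

```text
time: 37.45
ee_pos: [0.547, -0.0103, 0.0515]
tcp_rot: [-180.0, -0.0, 94.7]
wrist_force: [-1.5, 0.8, 1.6]
opening: -0.0001
grasp_force: 0.8
```

Emit:
servo_tool(
  moves=[
    [[0,0,0],[0,0.005,0],0],
    [[0,0,0],[0,0.005,0],0],
    [[0,0,0],[0,0.004,0],0],
    [[0,0,0],[0,0.003,0],0],
    [[0,0,0],[0,0,0],0],
  ],
)

```text
time: 37.95
ee_pos: [0.5634, -0.0091, 0.0515]
tcp_rot: [180.0, 0.0, 94.7]
wrist_force: [0.2, 0.1, -0.1]
opening: -0.0005
grasp_force: 0.0
```

Emit:
servo_tool(
  moves=[
    [[0,0,0],[0,0.002,0],0],
    [[0,0,0],[0,0.002,0],0],
    [[0,0,0],[0,0.002,0],0],
    [[0,0,0],[0,0.001,0],0],
    [[0,0,0],[0,0,0],0],
  ],
)

```text
time: 38.45
ee_pos: [0.5703, -0.0085, 0.0516]
tcp_rot: [180.0, 0.0, 94.7]
wrist_force: [-0.9, 0.5, -0.1]
opening: 0.0003
grasp_force: 0.0
```

Emit:
servo_tool(
  moves=[
    [[0,0,0],[0,0.002,0],0],
    [[0,0,0],[0,0.002,0],0],
    [[0,0,0],[0,0.001,0],0],
    [[0,0,0],[0,0,0],0],
  ],
)

```text
time: 38.85
ee_pos: [0.5715, -0.0084, 0.0514]
tcp_rot: [-179.6, 0.0, 94.7]
wrist_force: [-21.4, -2.0, 11.1]
opening: -0.0002
grasp_force: 10.8
```

Emit:
servo_tool(
  moves=[
    [[0,0,0],[0,-0.01,0],0],
    [[0,0,0],[0,-0.02,0],0],
    [[0,0,0],[0,0,-0.04],0],
    [[0,0,0],[0,0,-0.045],0],
    [[0,0,0],[0,0,-0.045],65],
    [[0,0,0],[0,0,0],65],
    [[0,0,0],[0,0,0],65],
  ],
)

```text
time: 39.55
ee_pos: [0.5459, -0.0105, 0.1827]
tcp_rot: [179.8, 0.0, 94.7]
wrist_force: [-0.6, -0.3, -1.2]
opening: 0.0431
grasp_force: 0.0
```

Run:
```python
from h import *
im,d=shot('top','top3.png'); W=cloud("top",d)
print(find('drawer_pull','top'),find('date_stamp','top'))
m=(W[...,2]>.084)&(W[...,2]<.096)&(W[...,0]>.59)&(W[...,0]<.64)&(abs(W[...,1])<.2)
print("front",m.sum(),rect(W[m]))
r=cut_out("date_stamp","top")
for q in r[:1]:
    m=q["mask"]&(d>0);p=W[m];print(q["score"],rect(p),rect(p[p[:,2]<.045]))
for n in ["bottle_large","bottle_medium","bottle_small"]: print(n,find(n,"top"))
go(.4208,-.3303,.186,94.7)
```

```text
[] [(0.69, [0.4843, 0.3443, 0.0134])]
front 47 (array([636.3,  -6.1]), array([ 25.3, 269.5]), 4.8)
0.85 (array([482.5, 347.8]), array([54.5, 27.8]), 80.1) (array([481.6, 348.1]), array([54.2, 27.4]), 74.0)
bottle_large [(0.9, [0.5896, -0.357, 0.007])]
bottle_medium [(0.89, [0.4208, -0.3269, 0.0042])]
bottle_small [(0.67, [0.5036, -0.3386, 0.0042])]
t 39.9 pos [ 0.5448 -0.0105  0.1806] rot [-179.9   -0.    94.7] q [-1.  4.  3. 89. -0. 84.] F [0.4 0.4 1. ] g 0.0 op 0.0556
 shift [-0.3085 -0.1497 -0.0053] rows 7 each [-0.0441 -0.0214 -0.0008] turn [-0.08 -0.01 -0.  ]
```

View pics/top3.png

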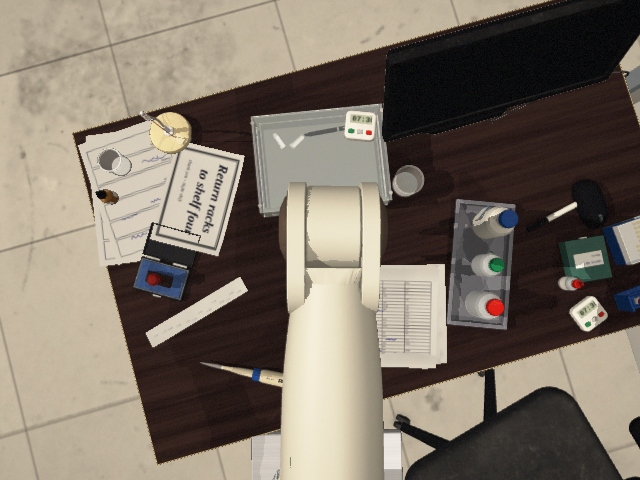

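Emit:
servo_tool(
  moves=[
    [[0,0,0],[-0.03,-0.0146,-0.005],65],
    [[0,0,0],[-0.044,-0.0214,0],65],
    [[0,0,0],[-0.044,-0.0214,0],65],
    [[0,0,0],[-0.044,-0.0214,0],65],
    [[0,0,0],[-0.044,-0.0214,0],65],
    [[0,0,0],[-0.044,-0.0214,0],65],
    [[0,0,0],[-0.035,-0.017,0],65],
    [[0,0,0],[-0.0235,-0.0111,0],65],
    [[0,0,0],[0,0,0],65],
    [[0,0,0],[0,0,0],65],
    [[0,0,0],[0,0,0],65],
  ],
)

```text
time: 41.0
ee_pos: [0.4214, -0.3296, 0.1863]
tcp_rot: [-180.0, -0.0, 94.7]
wrist_force: [-0.3, -0.1, 0.7]
opening: 0.0557
grasp_force: 0.0
```

Run:
```python
from h import *
go(.4208,-.3303,.1268,94.7)
```

```text
t 41.0 pos [ 0.4214 -0.3296  0.1863] rot [-180.    -0.    94.7] q [-38.   2.   2.  90.   0.  47.] F [-0.3 -0.1  0.7] g 0.0 op 0.0557
 shift [-0.0007 -0.0006  0.0595] rows 2 each [-0.0003 -0.0003  0.0298] turn [-0.01 -0.03  0.03]
```

Emit:
servo_tool(
  moves=[
    [[0,0,0],[-0.0007,-0.0006,0.025],65],
    [[0,0,0],[0,0,0.022],65],
    [[0,0,0],[0,0,0.0115],65],
    [[0,0,0],[0,0,0],65],
    [[0,0,0],[0,0,0],65],
    [[0,0,0],[0,0,0],65],
    [[0,0,0],[0,0,0],20],
    [[0,0,0],[0,0,0],20],
    [[0,0,0],[0,0,0],20],
    [[0,0,0],[0,0,0],20],
    [[0,0,0],[0,0,0],20],
    [[0,0,0],[0,0,0],20],
  ],
  force=40,
)

```text
time: 42.2
ee_pos: [0.4209, -0.3314, 0.1291]
tcp_rot: [179.9, 0.1, 94.7]
wrist_force: [-1.5, -0.7, 5.0]
opening: 0.0311
grasp_force: 39.8
```

Run:
```python
from h import *
go(.5132,.0726,.186,94.7)
```

```text
t 42.2 pos [ 0.4209 -0.3314  0.1291] rot [1.799e+02 1.000e-01 9.470e+01] q [-38.   2.  -4.  84.  -0.  47.] F [-1.5 -0.7  5. ] g 39.8 op 0.0311
 shift [ 0.395   0.1251 -0.0573] rows 9 each [ 0.0439  0.0139 -0.0064] turn [ 0.06  0.07 -0.01]
```

Emit:
servo_tool(
  moves=[
    [[0,0,0],[0,0,-0.03],20],
    [[0,0,0],[0,0,-0.035],20],
    [[0,0,0],[0.03,0.0095,0],20],
    [[0,0,0],[0.046,0.0146,0],20],
    [[0,0,0],[0.046,0.0146,0],20],
    [[0,0,0],[0.046,0.0146,0],20],
    [[0,0,0],[0.046,0.0146,0],20],
    [[0,0,0],[0.046,0.0146,0],20],
    [[0,0,0],[0.046,0.0146,0],20],
    [[0,0,0],[0.046,0.0146,0],20],
    [[0,0,0],[0.03,0.0095,0],20],
    [[0,0,0],[0.012,0.0038,0],20],
  ],
)

```text
time: 43.4
ee_pos: [0.5131, 0.0746, 0.1926]
tcp_rot: [-180.0, -0.0, 94.9]
wrist_force: [-0.2, -1.2, -2.3]
opening: 0.0313
grasp_force: 40.6
```

Emit:
servo_tool(
  moves=[
    [[0,0,0],[0,0,0],20],
    [[0,0,0],[0,0,0],20],
    [[0,0,0],[0,0,0.02],20],
    [[0,0,0],[0,0,0.02],20],
    [[0,0,0],[0,0,0.01],20],
    [[0,0,0],[0,0,0],20],
    [[0,0,0],[0,0,0],20],
    [[0,0,0],[0,0,0],20],
  ],
)

```text
time: 44.2
ee_pos: [0.5134, 0.0716, 0.1441]
tcp_rot: [179.9, -0.0, 94.7]
wrist_force: [1.2, 0.3, -2.1]
opening: 0.0312
grasp_force: 40.6
```

Position is right; lower 19 mm.

Emit:
servo_tool(
  moves=[
    [[0,0,0],[0,0,0.009],20],
    [[0,0,0],[0,0,0.006],20],
    [[0,0,0],[0,0,0.002],20],
    [[0,0,0],[0,0,0.001],20],
    [[0,0,0],[0,0,0],20],
    [[0,0,0],[0,0,0],20],
    [[0,0,0],[0,0,0.001],20],
    [[0,0,0],[0,0,0.0005],20],
    [[0,0,0],[0,0,0],20],
  ],
)

```text
time: 45.1
ee_pos: [0.5132, 0.0719, 0.1241]
tcp_rot: [179.9, -0.0, 94.7]
wrist_force: [-0.1, -0.6, 4.0]
opening: 0.0311
grasp_force: 41.1
```

Emit:
servo_tool(
  moves=[
    [[0,0,0],[0,0,0],45],
    [[0,0,0],[0,0,0],65],
    [[0,0,0],[0,0,0],65],
    [[0,0,0],[0,0,-0.03],65],
    [[0,0,0],[0,0,-0.035],65],
    [[0,0,0],[0,0,0],65],
    [[0,0,0],[0,0,0],65],
  ],
)

```text
time: 45.8
ee_pos: [0.5134, 0.072, 0.189]
tcp_rot: [179.9, -0.0, 94.7]
wrist_force: [0.9, 0.3, -0.3]
opening: 0.0556
grasp_force: 0.0
```

Run:
```python
from h import *
go(.5025,-.3415,.186,94.7)
```

```text
t 45.8 pos [0.5134 0.072  0.189 ] rot [179.9  -0.   94.7] q [ 8. -0.  0. 90. -0. 93.] F [ 0.9  0.3 -0.3] g 0.0 op 0.0556
 shift [-0.4112 -0.0447  0.0029] rows 9 each [-0.0457 -0.005   0.0003] turn [ 0.08 -0.   -0.  ]
```

Emit:
servo_tool(
  moves=[
    [[0,0,0],[-0.03,-0.0033,0],65],
    [[0,0,0],[-0.048,-0.0052,0],65],
    [[0,0,0],[-0.048,-0.0052,0],65],
    [[0,0,0],[-0.048,-0.0052,0],65],
    [[0,0,0],[-0.048,-0.0052,0],65],
    [[0,0,0],[-0.048,-0.0052,0],65],
    [[0,0,0],[-0.048,-0.0052,0],65],
    [[0,0,0],[-0.045,-0.0049,0],65],
    [[0,0,0],[-0.03,-0.0033,0],65],
    [[0,0,0],[-0.018,-0.002,0],65],
    [[0,0,0],[0,0,0.02],65],
    [[0,0,0],[0,0,0.02],65],
  ],
)

```text
time: 47.0
ee_pos: [0.502, -0.3415, 0.1473]
tcp_rot: [-180.0, -0.0, 94.7]
wrist_force: [-0.4, 0.2, 0.7]
opening: 0.0553
grasp_force: 0.0
```

Emit:
servo_tool(
  moves=[
    [[0,0,0],[0,0,0],65],
    [[0,0,0],[0,0,0.015],65],
    [[0,0,0],[0,0,0.01],65],
    [[0,0,0],[0,0,0],65],
    [[0,0,0],[0,0,0],65],
    [[0,0,0],[0,0,0],65],
  ],
)

```text
time: 47.6
ee_pos: [0.5023, -0.3415, 0.1242]
tcp_rot: [180.0, 0.0, 94.7]
wrist_force: [-0.1, 0.6, 0.8]
opening: 0.0556
grasp_force: 0.0
```

Emit:
servo_tool(
  moves=[
    [[0,0,0],[0,0,0.012],65],
    [[0,0,0],[0,0,0.0065],65],
    [[0,0,0],[0,0,0],65],
    [[0,0,0],[0,0,0],65],
    [[0,0,0],[0,0,0],15],
    [[0,0,0],[0,0,0],15],
    [[0,0,0],[0,0,0],15],
    [[0,0,0],[0,0,0],15],
    [[0,0,0],[0,0,0],15],
    [[0,0,0],[0,0,0],15],
  ],
)

```text
time: 48.6
ee_pos: [0.5022, -0.3415, 0.1055]
tcp_rot: [180.0, 0.0, 94.7]
wrist_force: [-1.0, -0.9, 5.2]
opening: 0.0268
grasp_force: 39.9
```

Run:
```python
from h import *
go(.535,-.0184,.17,94.7)
```

```text
t 48.6 pos [ 0.5022 -0.3415  0.1055] rot [180.    0.   94.7] q [-34.  12.   4.  82.  -0.  51.] F [-1.  -0.9  5.2] g 39.9 op 0.0268
 shift [ 0.3193  0.0592 -0.0646] rows 7 each [ 0.0456  0.0085 -0.0092] turn [ 0.04  0.04 -0.  ]
```

Emit:
servo_tool(
  moves=[
    [[0,0,0],[0,0,-0.03],15],
    [[0,0,0],[0,0,-0.035],15],
    [[0,0,0],[0.025,0.0046,0],15],
    [[0,0,0],[0.045,0.0083,0],15],
    [[0,0,0],[0.045,0.0083,0],15],
    [[0,0,0],[0.045,0.0083,0],15],
    [[0,0,0],[0.045,0.0083,0],15],
    [[0,0,0],[0.045,0.0083,0],15],
    [[0,0,0],[0.04,0.0075,0],15],
    [[0,0,0],[0.02,0.0037,0],15],
    [[0,0,0],[0.0093,0.0019,0],15],
    [[0,0,0],[0,0,0],15],
  ],
)

```text
time: 49.8
ee_pos: [0.5348, -0.0176, 0.1695]
tcp_rot: [-180.0, -0.0, 94.8]
wrist_force: [0.5, -0.3, -1.1]
opening: 0.0267
grasp_force: 40.3
```

Emit:
servo_tool(
  moves=[
    [[0,0,0],[0,0,0],15],
    [[0,0,0],[0,0,0.02],15],
    [[0,0,0],[0,0,0.02],15],
    [[0,0,0],[0,0,0.01],15],
    [[0,0,0],[0,0,0],15],
    [[0,0,0],[0,0,0],15],
    [[0,0,0],[0,0,0],15],
  ],
)

```text
time: 50.5
ee_pos: [0.5354, -0.0186, 0.1211]
tcp_rot: [179.9, 0.0, 94.7]
wrist_force: [0.0, 0.2, -2.3]
opening: 0.027
grasp_force: 40.3
```

Target z 0.1005; lower ~20.5 mm.

Emit:
servo_tool(
  moves=[
    [[0,0,0],[0,0,0.009],15],
    [[0,0,0],[0,0,0.007],15],
    [[0,0,0],[0,0,0.002],15],
    [[0,0,0],[0,0,0.001],15],
    [[0,0,0],[0,0,0],15],
    [[0,0,0],[0,0,0],15],
    [[0,0,0],[0,0,0.001],15],
    [[0,0,0],[0,0,0.0005],15],
    [[0,0,0],[0,0,0],15],
  ],
)

```text
time: 51.4
ee_pos: [0.5353, -0.0183, 0.1006]
tcp_rot: [179.9, 0.0, 94.7]
wrist_force: [-2.4, 0.7, 4.8]
opening: 0.0267
grasp_force: 40.9
```

Emit:
servo_tool(
  moves=[
    [[0,0,0],[0,0,0],45],
    [[0,0,0],[0,0,0],65],
    [[0,0,0],[0,0,0],65],
    [[0,0,0],[0,0,-0.03],65],
    [[0,0,0],[0,0,-0.045],65],
    [[0,0,0],[0,0,-0.045],65],
    [[0,0,0],[0,0,0],65],
    [[0,0,0],[0,0,0],65],
  ],
)

```text
time: 52.2
ee_pos: [0.5355, -0.0183, 0.2205]
tcp_rot: [179.9, 0.0, 94.7]
wrist_force: [-0.0, 0.7, -0.8]
opening: 0.0557
grasp_force: 0.0
```

Run:
```python
from h import *
go(.5895,-.352,.218,94.7)
```

```text
t 52.2 pos [ 0.5355 -0.0183  0.2205] rot [179.9   0.   94.7] q [-2.  3.  6. 94. -0. 83.] F [-0.   0.7 -0.8] g 0.0 op 0.0557
 shift [-0.337   0.0265  0.0026] rows 7 each [-0.0481  0.0038  0.0004] turn [ 0.12  0.02 -0.  ]
```

Emit:
servo_tool(
  moves=[
    [[0,0,0],[-0.035,0.0028,0],65],
    [[0,0,0],[-0.048,0.0038,0],65],
    [[0,0,0],[-0.048,0.0038,0],65],
    [[0,0,0],[-0.048,0.0038,0],65],
    [[0,0,0],[-0.048,0.0038,0],65],
    [[0,0,0],[-0.048,0.0038,0],65],
    [[0,0,0],[-0.04,0.0031,0],65],
    [[0,0,0],[-0.022,0.0016,0],65],
    [[0,0,0],[0,0,0],65],
    [[0,0,0],[0,0,0],65],
    [[0,0,0],[0,0,0],65],
  ],
)

```text
time: 53.3
ee_pos: [0.5888, -0.3509, 0.2189]
tcp_rot: [-180.0, -0.0, 94.7]
wrist_force: [0.1, -0.5, -0.4]
opening: 0.0553
grasp_force: 0.0
```

Run:
```python
from h import *
go(.5895,-.352,.1555,94.7)
```

```text
t 53.3 pos [ 0.5888 -0.3509  0.2189] rot [-180.    -0.    94.7] q [-31.  25.  33.  98.   0.  54.] F [ 0.1 -0.5 -0.4] g 0.0 op 0.0553
 shift [-0.0012  0.0007  0.0634] rows 2 each [-0.0006  0.0003  0.0317] turn [-0.05 -0.05  0.04]
```

Emit:
servo_tool(
  moves=[
    [[0,0,0],[0,0.0007,0.025],65],
    [[0,0,0],[0,0,0.023],65],
    [[0,0,0],[0,0,0.0135],65],
    [[0,0,0],[0,0,0],65],
    [[0,0,0],[0,0,0],65],
    [[0,0,0],[0,0,0],65],
    [[0,0,0],[0,0,0],20],
    [[0,0,0],[0,0,0],20],
    [[0,0,0],[0,0,0],20],
    [[0,0,0],[0,0,0],20],
    [[0,0,0],[0,0,0],20],
    [[0,0,0],[0,0,0],20],
  ],
)

```text
time: 54.5
ee_pos: [0.5899, -0.3522, 0.1594]
tcp_rot: [179.9, 0.1, 94.7]
wrist_force: [-1.4, -0.5, 5.6]
opening: 0.0337
grasp_force: 40.0
```

Run:
```python
from h import *
go(.5378,-.1001,.22,94.7)
```

```text
t 54.5 pos [ 0.5899 -0.3522  0.1594] rot [1.799e+02 1.000e-01 9.470e+01] q [-31.  24.  24.  91.  -0.  54.] F [-1.4 -0.5  5.6] g 40.0 op 0.0337
 shift [ 0.2555 -0.0312 -0.061 ] rows 6 each [ 0.0426 -0.0052 -0.0102] turn [ 0.09  0.07 -0.01]
```

Emit:
servo_tool(
  moves=[
    [[0,0,0],[0,0,-0.03],20],
    [[0,0,0],[0,0,-0.035],20],
    [[0,0,0],[0.02,-0.0024,0],20],
    [[0,0,0],[0.04,-0.0049,0],20],
    [[0,0,0],[0.04,-0.0049,0],20],
    [[0,0,0],[0.04,-0.0049,0],20],
    [[0,0,0],[0.04,-0.0049,0],20],
    [[0,0,0],[0.04,-0.0049,0],20],
    [[0,0,0],[0.025,-0.0031,0],20],
    [[0,0,0],[0.0105,-0.0012,0],20],
    [[0,0,0],[0,0,0],20],
    [[0,0,0],[0,0,0],20],
  ],
)

```text
time: 55.7
ee_pos: [0.5379, -0.1006, 0.2229]
tcp_rot: [180.0, 0.0, 94.7]
wrist_force: [-0.3, -0.4, -0.9]
opening: 0.0339
grasp_force: 40.7
```

Emit:
servo_tool(
  moves=[
    [[0,0,0],[0,0,0.02],20],
    [[0,0,0],[0,0,0.02],20],
    [[0,0,0],[0,0,0.01],20],
    [[0,0,0],[0,0,0],20],
    [[0,0,0],[0,0,0],20],
    [[0,0,0],[0,0,0],20],
  ],
)

```text
time: 56.3
ee_pos: [0.5381, -0.1002, 0.174]
tcp_rot: [179.9, 0.0, 94.7]
wrist_force: [0.0, 0.1, -1.1]
opening: 0.0339
grasp_force: 40.7
```

Emit:
servo_tool(
  moves=[
    [[0,0,0],[0,0,0.009],20],
    [[0,0,0],[0,0,0.006],20],
    [[0,0,0],[0,0,0.002],20],
    [[0,0,0],[0,0,0.001],20],
    [[0,0,0],[0,0,0],20],
    [[0,0,0],[0,0,0],20],
    [[0,0,0],[0,0,0.001],20],
    [[0,0,0],[0,0,0.0005],20],
    [[0,0,0],[0,0,0],20],
  ],
)

```text
time: 57.2
ee_pos: [0.5379, -0.0999, 0.1544]
tcp_rot: [179.9, 0.0, 94.7]
wrist_force: [-1.7, 0.1, 4.9]
opening: 0.0339
grasp_force: 41.4
```

Release, rise, and retreat toward the base's left for a clear view.

Emit:
servo_tool(
  moves=[
    [[0,0,0],[0,0,0],45],
    [[0,0,0],[0,0,0],65],
    [[0,0,0],[0,0,0],65],
    [[0,0,0],[0,0,-0.03],65],
    [[0,0,0],[0,0,-0.05],65],
    [[0,0,0],[0,0,-0.03],65],
    [[0,0,0],[-0.04,-0.02,0],65],
    [[0,0,0],[-0.045,-0.02,0],65],
    [[0,0,0],[-0.045,-0.02,0],65],
    [[0,0,0],[-0.045,-0.02,0],65],
    [[0,0,0],[-0.045,-0.02,0],65],
    [[0,0,0],[-0.04,-0.02,0],65],
  ],
)

```text
time: 58.4
ee_pos: [0.4383, -0.3708, 0.2633]
tcp_rot: [180.0, 0.0, 94.7]
wrist_force: [1.0, 0.5, -0.2]
opening: 0.0553
grasp_force: 0.0
```

Emit:
servo_tool(
  moves=[
    [[0,0,0],[0,-0.02,0],65],
    [[0,0,0],[0,0,0],65],
    [[0,0,0],[0,0,0],65],
  ],
)

```text
time: 58.7
ee_pos: [0.4194, -0.3705, 0.2636]
tcp_rot: [180.0, 0.0, 94.7]
wrist_force: [0.6, -0.1, 0.2]
opening: 0.0555
grasp_force: 0.0
```

Run:
```python
from h import *
im,d=shot("top","top4.png"); W=cloud("top",d)
hsv=cv2.cvtColor(im,cv2.COLOR_RGB2HSV)
for n in ["bottle_large","bottle_medium","bottle_small"]:
    q=cut_out(n,"top")[0]; m=q["mask"]&(d>0); col=m&(hsv[...,1]>120)
    print(n,q["score"],"col",np.round(W[col].mean(0),4))
print(find("drawer_pull","top"),find("beaker","top"),find("date_stamp","top"))
m=(W[...,2]>.055)&(W[...,2]<.075)&(W[...,0]>.57)&(W[...,0]<.612)&(abs(W[...,1]+.01)<.02)
print("pull",m.sum(),rect(W[m]))
m=(W[...,2]>.084)&(W[...,2]<.096)&(W[...,0]>.59)&(W[...,0]<.64)&(abs(W[...,1])<.2)
print("front",m.sum(),rect(W[m]))
```

```text
bottle_large 0.63 col [ 0.5368 -0.1008  0.1681]
bottle_medium 0.79 col [0.513  0.0727 0.1376]
bottle_small 0.67 col [ 0.5354 -0.0192  0.1182]
[(0.82, [0.603, -0.0087, 0.0516])] [(0.9, [0.6854, -0.18, -0.0004])] [(0.55, [0.484, 0.3418, 0.0114])]
pull 113 (array([598.9, -10.8]), array([26.1, 18.8]), 0.4)
front 196 (array([625.2,  -6.6]), array([268.2,  26.3]), 89.3)
```

View pics/top4.png

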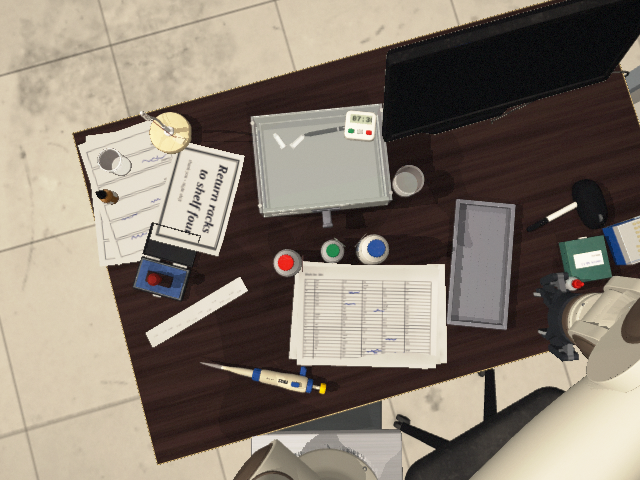

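Bottle caps at (287,262), (333,250) and (372,248) match the start within a millimetre. The stamp is centred on the felt at (160,278), the drawer is shut against its stop, and the beaker is still at (408,180).

```bash
python3 -c "
from workcell import *
print(job_done())"
```

```text
the job is handed in; nothing more can be done
None
```

The job is handed in at about 59 s of the 152 s allowed: the stamp stands on the middle of the felt, aligned with its long side; the drawer is pushed against its stop; all three bottles are back upright within about 1 mm of where they stood; and the beaker was not touched.

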